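Seat a filter glass and lock its retaining ring snug

ROBOT

A 7-joint arm with a two-finger parallel gripper is mounted at the origin on the work surface. World frame = base frame: x ahead of the robot, y to its left, z up, the work surface at z = 0. Lengths are in m, angles in rad, forces in N, time in s.
With the tool pointing down it reaches from about 0.425 to 0.875 m from the base axis. Payload 4.7 kg.
Tool frame: the origin (TCP) lies midway between the tips of the shut fingers; the grasp point (between the pads) lies 19 mm behind it; z points along the fingers, y is the direction in which the jaws open and shut (so a half turn about z gives the same grasp; the last joint's range is limited). The gripper opens to 87 mm and grips with 3 to 60 N. Pads are 19 mm wide; open, the fingers measure 117 mm over their backs; the gripper's body (75 mm by 190 mm) begins 51 mm behind the grasp point.
Start: joints at [1.199, 0.321, -0.07, 1.45, 0.023, 1.371, -0.057], TCP at [0.245, -0.602, 0.223] pointing down, gripper open.
Joint ranges: [-2.86, 2.86], [-0.3, 2.09], [-1.38, 1.24], [0.06, 2.45], [-1.56, 4.7], [0.09, 2.05], [-2.69, 2.69]. Speed limits (rad/s): [2.57, 2.57, 3.14, 3.14, 3.14, 3.14, 3.14].

INTERFACE

Orientations are given as a rotation vector (axis times angle).
In Python, from bench import monitor, eyes, order gives the robot as it stands. The module is installed in compiled form; this text tells all that it offers.
- The arm moves only by the shell command python3 -m pendant 'ROWS' [FORCE]. ROWS is JSON, a list of rows, each a list of 3 entries, a list of its own where there are three numbers: the turn, a rotation vector about the tool's x, y, z in degrees, then the shift along the tool's x, y, z in m, then the gripper command: -1 is fully open, 1 is shut, values between are in proportion. In form: [[[rx, ry, rz], [tx, ty, tz], hand], ...]. A call has 1 to 8 rows; each row shifts and turns the commanded pose from where the row before left it, along the tool's axes as they then stand; what a row does not reach is not made up. A row lasts 1/8 s, in which the tool goes at most 62.5 mm and 10.7 degrees, less where a joint would pass 70% of its speed; a pose out of reach is approached as far as the arm can. A call is refused whole if a number of a shift passes 0.0625 or a number of a turn 10.7, either way. A call with a gripper value outside its range is refused whole. The fingers move at their own pace and stop on an object; FORCE is the grip in N (left out, the last holds). Time passes only in rows, so rows that do not move let the fingers close. It gives the time, the measured TCP pose, the force and the opening at its end, in the units of the state.
- monitor.get_state(): the state, without advancing time (a new reading comes with each control period).
- eyes.get_image(name): name is "scene" or "top"; returns a dict with "color" (384x512x3 uint8, red, green, blue), "range_z" (384x512 float32, m along the optical axis (not along the pixel's ray), 0 where there is no reading), "fx", "fy", "cx", "cy" (pixels), "world_to_cam" (4x4, takes a point from world to camera coordinates). Camera axes: x right, y up, looking along -z (the intrinsics and any distortion apply to the point x, -y, -z); pixel columns grow to the right and rows downward; lengths in m; the calibration is good to about 2 mm. A picture is of the moment at which its call begins.
- order.close_job(): hands the job in, once; it reports no verdict.
The state is a dict: "time": time; "joint_positions": joint angles; "qd": joint speeds; "joint_torque": joint torques, N m; "position": TCP position; "tool_rot": TCP orientation; "ft_force": force on the tool from outside, world axes, zero at the start; "torque": the same for the moment, N m; "grip_width": opening from 0.0 (shut) to 1.0 (fully open).
Only numpy, scipy, OpenCV 4.12 (cv2) and the standard library are available. Lean on these libraries where they do the work, as an engineer would, in place of code of your own. Each camera call takes 0.05 s, during which the arm holds its last target.

TASK

Put the larger loose smoked-glass disc from the white pad into the empty round filter cell, lowering it in so that it drops only a little and lies flat on its seat. Then set the three-legged retaining ring over it, legs down through the gaps between the cell's ledges, turn it clockwise (seen from above) until it is snug and firmly clamps the glass, stopping as soon as the resistance rises so the glass is not overloaded, and let go. Leave the other loose optics where they are.

Things in the scene. Friction and masses are not known exactly. Their poses are not given: they have to be found in the camera images.
- filter_disc: The larger loose disc of smoked (nearly black) glass, 40 mm diameter, 10 mm thick, 32 g, flat on both faces, lying flat on the white pad. Origin: centre of its underside; z up along its axis.
- cell: Empty filter cell, fixed, bright aluminium: base plate 104 x 78 x 14 mm with an upright tube, rim at z = 36 mm, outside 48 mm, bore 43 mm. Origin: centre of the plate's underside on the tube's axis; z up. Three points inside seat the glass with its underside at z = 27.5 mm, so it stands 1.5 mm proud of the rim; hidden shims shift the seat by up to 1.2 mm either way from run to run.
- cell_gap (a point): Point in the middle of one of the cell's three ledge gaps, at rim height, 28.8 mm out along the cell's x axis. Around the tube are three sloping ledges 3.5 mm thick, out to radius 30 mm, 80 degrees long, with 40 degree gaps at 0, 120, 240 degrees from the cell's x axis. Clockwise from a gap, a ledge's underside starts 7 mm below the rim and falls 5 mm per rad.
- ring: Dark metal retaining ring, 70 g, 34 mm tall, standing on the table on three legs. Origin: centre of the plane of the leg ends; z up. Flat lip of 31 mm radius at z = 16.5 to 20 mm. Legs at 0, 120, 240 degrees from its x axis, radius 32.2 to 36.2 mm, 11 mm wide, z = 0 to 20 mm, each with an inward round pin, 4 mm thick, centred at z = 2.4 mm, tip at radius 25.9 mm.
- ring_collar (a point): Centre of the ring's hexagonal collar, on the ring's axis, 27 mm above its origin. The collar is 46 mm across flats, from 20 to 34 mm above the origin, open in the middle. Grip it across two opposite flats; their normals lie at 0, 60, 120 degrees (and so on) from the ring's x axis.
- ring_feet (a point): Point on the ring's axis, 15.15 mm above its origin, level with the lowest points of three rounded feet under the lip at radius 16.5 mm. With the legs in the gaps the feet rest on the glass (ring origin at z = 22.35 mm in the cell's frame, shims 1.2 mm either way) and it turns freely. Clockwise, the pins wedge under the ledges: snug 0.6 to 1.3 rad from mid-gap.
- ring_pin (a point): End of a leg, 34.2 mm out along the ring's x axis, at origin height. The wedge locks itself. Past first contact the clamping force rises some 7 N per 0.1 rad, the turning moment only 0.02 to 0.1 N m; a gripper holding its height also feels the ring pull it down; let go, the clamping is about twice that pull: stop at 4 to 5 N of pull. Clamp the glass with about 10 N: at least 4 N, at no time over 25 N.
- pad: White plastic pad, 130 x 80 mm, 6 mm thick, fixed to the table; the two glass discs lie on it 66 mm apart along its x axis, in either order. Origin: centre of its underside.
- small_disc: A smaller smoked-glass disc, 25 mm diameter, 6 mm thick, on the pad; not needed, leave it. Origin: centre of its underside.
- spacer: A plain dark spacer ring without legs, 50 mm outside and 36 mm inside diameter, 8 mm high, flat on the table; not needed, leave it. Origin: centre of its underside.
- mounted_filter: A smoked filter already mounted in a plain aluminium cell, 48 mm diameter, 10 mm high, flat on the table; not needed, leave it. Origin: centre of its underside.
Mind the look-alikes: they are no part of the job. Of the things shaped like the ring, the metal one is meant.

How it is judged:
By the outcome, as a careful person would: the job done as asked, in the order asked, and still so for the second after the job is handed in, with the robot touching nothing.
It also fails if it takes over 72 s, if anything falls off the work surface, if the arm or the gripper's body presses on something with over 40 N, if the wrist force passes 120 N, or if a joint passes its speed limit or range.

## Working session

There is one attempt and no reset: what is moved stays moved. The work goes in short steps, Python scripts to look and compute and a shell command to move; the robot and the scene stay as the last step left them, time stands still between calls to the robot, and variables do not carry over. Pictures are saved under pics/ and viewed, and the job is handed in when it is done.

```bash
ls; mkdir -p pics; python3 - <<'E'
from bench import monitor, eyes
import cv2,numpy as np
s=monitor.get_state()
for k,v in s.items(): print(k,np.round(v,4))
for n in("scene","top"):
    d=eyes.get_image(n); np.savez(f'{n}0.npz',**d)
    cv2.imwrite(f'pics/{n}0.png',cv2.resize(d["color"][:,:,::-1],None,fx=1.5,fy=1.5))
    print(n,{k:(np.round(v,4) if k not in("color","range_z") else v.shape) for k,v in d.items()})
E
```

```text
pics
time 0.0
joint_positions [ 1.1991  0.3218 -0.0701  1.4517  0.0226  1.3708 -0.0569]
qd [ 0.001  -0.0009 -0.0011  0.0005  0.0017 -0.0019 -0.    ]
joint_torque [ 4.00000e-04 -4.91284e+01 -4.04100e-01 -3.12526e+01 -6.40000e-02
  4.36000e-02  2.00000e-04]
position [ 0.2443 -0.6017  0.2215]
tool_rot [-3.0815e+00 -6.0190e-01  7.0000e-04]
ft_force [-0.5929 -0.535  -0.1358]
torque [ 0.0313  0.0428 -0.0157]
grip_width 1.004
scene {'color': (384, 512, 3), 'range_z': (384, 512), 'fx': np.float64(391.9923), 'fy': np.float64(391.9923), 'cx': np.float64(262.3464), 'cy': np.float64(196.1869), 'world_to_cam': array([[ 0.6594,  0.7515,  0.0212, -0.3709],
       [-0.4473,  0.3696,  0.8144,  0.1994],
       [ 0.6042, -0.5466,  0.5799, -1.168 ],
       [ 0.    ,  0.    ,  0.    ,  1.    ]])}
top {'color': (384, 512, 3), 'range_z': (384, 512), 'fx': np.float64(410.5739), 'fy': np.float64(410.5739), 'cx': np.float64(254.8239), 'cy': np.float64(187.3847), 'world_to_cam': array([[ 1.810e-02, -9.998e-01, -1.280e-02, -2.000e-04],
       [ 9.976e-01,  1.720e-02,  6.740e-02, -5.494e-01],
       [-6.720e-02, -1.400e-02,  9.976e-01, -8.338e-01],
       [ 0.000e+00,  0.000e+00,  0.000e+00,  1.000e+00]])}
```

View pics/scene0.png

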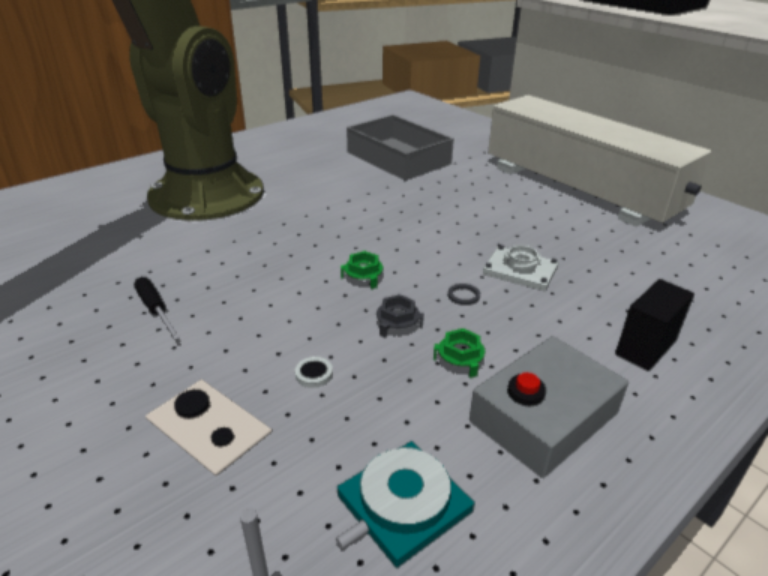

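View pics/top0.png

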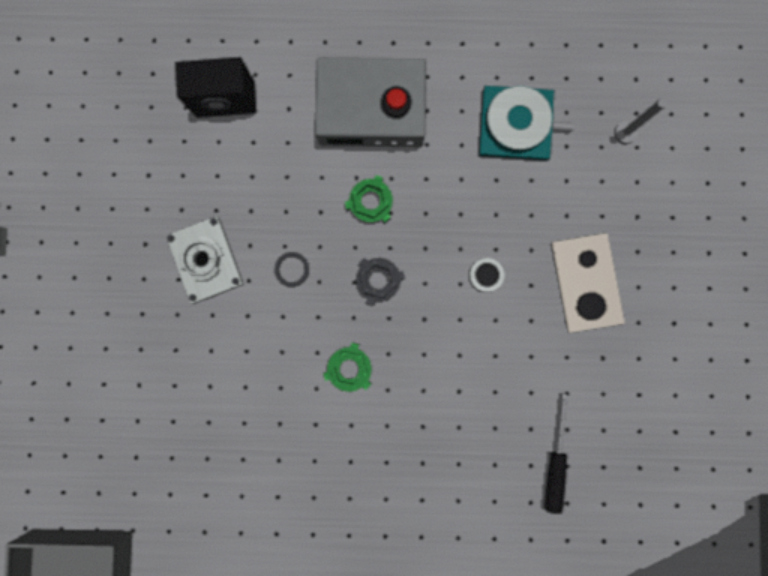

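Candidates (top0 pixels).
- Disc: the large dark disc on the pad (591,306). Not the small disc (588,259) or the mounted filter (487,275).
- Ring: the dark legged ring (379,280). Not the green ones (371,201) and (349,369), or the spacer (292,269).
- Cell: the aluminium plate (203,259).

I'll check close crops next.

```bash
python3 - <<'E'
import cv2,numpy as np
d=np.load('top0.npz');c=d['color'][:,:,::-1]; s=np.load('scene0.npz')['color'][:,:,::-1]
def crop(c,u,v,r=28): return cv2.resize(c[v-r:v+r,u-r:u+r],(380,280) if 0 else (290,290),interpolation=cv2.INTER_CUBIC)
a=np.hstack([crop(c,135,173),crop(c,252,186)]);a=np.hstack([crop(c,135,173),crop(c,252,186)])
b=np.hstack([crop(s,347,176),crop(s,266,210)])
t=np.vstack([a,b]);
x=np.vstack([crop(c,393,188,34)[:200],]) if 0 else np.vstack([crop(c,393,188,34),crop(s,138,282,34)])
t=np.hstack([t,x]);t=cv2.resize(t,(798,532));cv2.imwrite('pics/crop.png',t)
E
```

```text
(no output)
```

View pics/crop.png

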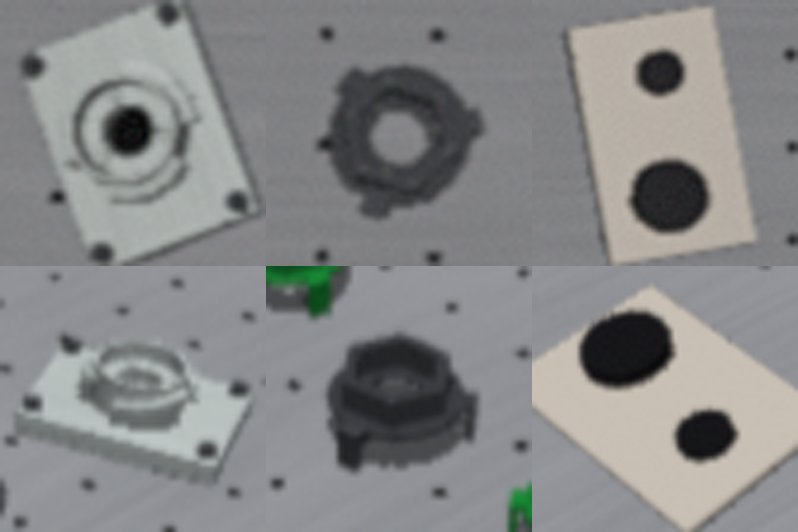

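```bash
cat > h.py <<'E'
import cv2,numpy as np
def load(n): return dict(np.load(n+'.npz'))
def ray(d,u,v):
    W=d['world_to_cam'];R=W[:3,:3];t=W[:3,3]
    r=np.array([(u-d['cx'])/d['fx'],-(v-d['cy'])/d['fy'],-1.0])
    o=-R.T@t; return o,R.T@r
def onz(d,u,v,z):
    o,r=ray(d,u,v); return o+r*((z-o[2])/r[2])
def tri(p,q):
    (o1,r1),(o2,r2)=p,q
    k=np.linalg.lstsq(np.stack([r1,-r2],1),o2-o1,rcond=None)[0]
    a=o1+r1*k[0];b=o2+r2*k[1]; return (a+b)/2,np.linalg.norm(a-b)
def proj(d,P):
    W=d['world_to_cam'];c=W[:3,:3]@np.asarray(P)+W[:3,3]
    return d['cx']+d['fx']*c[0]/-c[2], d['cy']-d['fy']*c[1]/-c[2]
def wpts(d,mask):
    v,u=np.nonzero(mask&(d['range_z']>0));z=d['range_z'][v,u]
    c=np.stack([(u-d['cx'])/d['fx']*z,-(v-d['cy'])/d['fy']*z,-z],1)
    W=d['world_to_cam'];return (c-W[:3,3])@W[:3,:3]
def blob(d,u,v,f,r=45):
    """mask f(hsv), component nearest (u,v)"""
    hsv=cv2.cvtColor(d['color'],cv2.COLOR_RGB2HSV).astype(int)
    m=f(hsv).astype(np.uint8); n,l,st,c=cv2.connectedComponentsWithStats(m)
    k=1+np.argmin([np.hypot(*(c[i]-[u,v]))+(1e3 if st[i,4]<60 else 0) for i in range(1,n)])
    return l==k,c[k],st[k]
E
python3 - <<'E'
from h import *
T=load('top0');S=load('scene0')
dark=lambda h:h[...,2]<75
for n,a,b in [('disc',(394,204),(128,269)),('small',(392,173),(148,291)),('ring',(252,186),(266,210))]:
    if n=='ring': dark=lambda h:(h[...,2]<105)&(h[...,1]<70)
    out=[]
    for d,p in((T,a),(S,b)):
        m,c,st=blob(d,*p,dark); out.append(ray(d,*c))
        P=wpts(d,m); print(n,c.round(2),st,'depth pts',np.median(P,0).round(4),np.percentile(P[:,2],[5,95]).round(4))
    x,e=tri(*out);print('  TRI',x.round(4),'gap',round(e,4))
for d,p in((T,(392,190)),(S,(140,283))):
    m,c,st=blob(d,*p,lambda h:(h[...,2]>150)&(h[...,1]>15)&(h[...,0]<30)); print('pad',c,st,np.median(wpts(d,m),0))
for d,p in((T,(137,173)),(S,(347,176))):
    m,c,st=blob(d,*p,lambda h:(h[...,2]>160)&(h[...,1]<40)); print('cell',c,st,np.median(wpts(d,m),0))
    v,u=np.nonzero(m);print(cv2.minAreaRect(np.stack([u,v],1).astype(np.float32)))
def b(n,c,u,v,r):
    cv2.imwrite(n,cv2.resize(c['color'][v-r:v+r,u-r:u+r,::-1],(600,600),interpolation=cv2.INTER_CUBIC))
b('pics/cellT.png',T,137,173,30);b('pics/cellS.png',S,347,176,30)
E
```

```text
disc [393.81 203.71] [385 195  19  18 268] depth pts [ 0.5202 -0.279   0.0143] [0.012  0.0169]
disc [127.64 268.84] [117 260  23  19 336] depth pts [ 0.5265 -0.2826  0.0161] [0.0107 0.0176]
  TRI [ 0.5206 -0.2806  0.0104] gap 0.0006
small [391.26 172.1 ] [386 167  11  11  91] depth pts [ 0.5868 -0.2747  0.0105] [0.0086 0.0129]
small [147.83 290.71] [141 285  15  12 139] depth pts [ 0.59   -0.278   0.0122] [0.0103 0.0135]
  TRI [ 0.5868 -0.2765  0.0082] gap 0.0011
ring [251.36 186.33] [234 172  36  32 683] depth pts [0.5518 0.0177 0.0189] [-0.0014  0.0336]
ring [265.28 210.62] [251 196  32  29 676] depth pts [0.5618 0.0104 0.0209] [-0.0001  0.035 ]
  TRI [0.5519 0.0169 0.0127] gap 0.0004
pad [391.58037694 186.48392461] [ 369  156   47   66 1804] [ 0.55872076 -0.27640962  0.00438953]
pad [139.76572252 285.63610178] [  97  253   84   63 2083] [ 0.56589489 -0.28459926  0.00628739]
cell [135.94129555 172.07388664] [114 147  45  53 988] [0.58029107 0.25891183 0.01250297]
((135.3080291748047, 172.70372009277344), (47.2880744934082, 35.708595275878906), 69.86369323730469)
cell [347.8694517 177.5926893] [325 165  46  24 383] [0.59381992 0.25183536 0.01434435]
((348.0, 174.5), (43.76518630981445, 21.137096405029297), 15.255120277404785)
```

View pics/cellT.png

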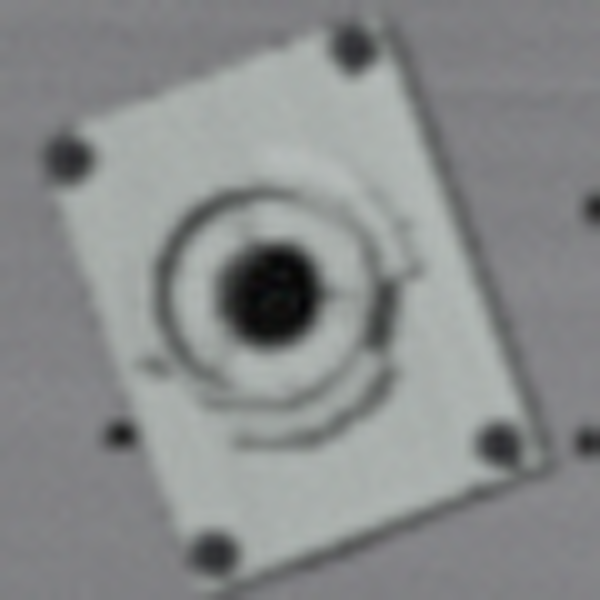

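View pics/cellS.png

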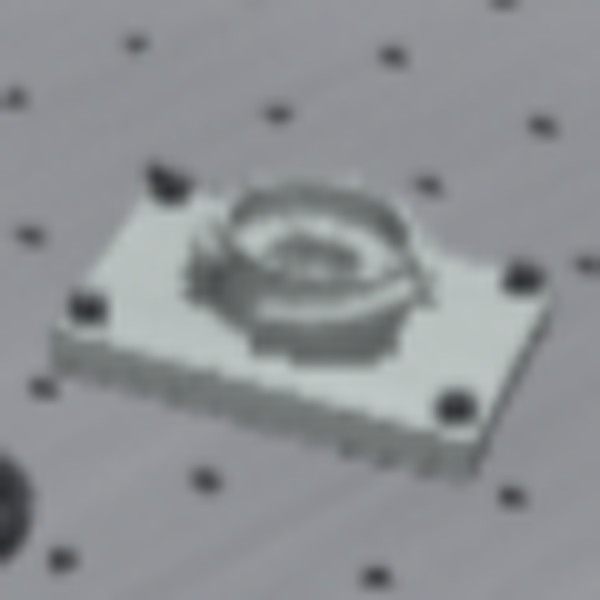

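```bash
python3 - <<'E'
from h import *
T=load('top0');S=load('scene0')
def dk(d,p,r=4):
    g=cv2.cvtColor(d['color'],cv2.COLOR_RGB2GRAY).astype(float)
    u,v=int(round(p[0])),int(round(p[1]));w=np.clip(130-g[v-r:v+r+1,u-r:u+r+1],0,None)
    # keep component close to the centre
    yy,xx=np.mgrid[-r:r+1,-r:r+1];w*=(xx**2+yy**2<=12)
    return u+(w*xx).sum()/w.sum(), v+(w*yy).sum()/w.sum()
tp=[(142,148),(113.8,158.8),(156.7,187),(128.3,198.3)];sp=[(362.5,186.7),(369.2,174),(325.8,176.7),(333.7,164.5)]
B=[]
for a,b in zip(tp,sp):
    a=dk(T,a);b=dk(S,b);x,e=tri(ray(T,*a),ray(S,*b));B.append(x);print(np.round(a,2),np.round(b,2),x.round(4),round(e,4), 'top@z14',onz(T,*a,.014).round(4),'scn',onz(S,*b,.014).round(4))
B=np.array(B);print('mean',B.mean(0))
for nm,d,P in(('top',T,tp),('scn',S,sp)):
    Q=np.array([onz(d,*dk(d,p),.016)[:2] for p in P])
    l=(Q[0]-Q[2]+Q[1]-Q[3])/2;w=(Q[1]-Q[0]+Q[3]-Q[2])/2
    print(nm,'center',Q.mean(0).round(4),'yaw',np.degrees(np.arctan2(l[1],l[0])),'yaw2',np.degrees(np.arctan2(-w[0],w[1])),np.hypot(*l),np.hypot(*w))
# hole
print('hole z14?',[onz(T,*dk(T,(134,173),6),z).round(4) for z in(0.0,.014,.02)])
# ring
g=cv2.cvtColor(T['color'],cv2.COLOR_RGB2GRAY)
up=8;r=26;u0,v0=226,160
c=cv2.resize(g[v0:v0+52,u0:u0+52],None,fx=up,fy=up,interpolation=cv2.INTER_CUBIC)
m=(c<100).astype(np.uint8)
cs,h=cv2.findContours(m,cv2.RETR_CCOMP,cv2.CHAIN_APPROX_NONE)
cs=sorted(cs,key=len)[::-1][:2]
for cc in cs:
    M=cv2.moments(cc);print('contour',len(cc),M['m10']/M['m00'],M['m01']/M['m00'],onz(T,u0+(M['m10']/M['m00']+.5)/up-.5,v0+(M['m01']/M['m00']+.5)/up-.5,.020))
P=np.array([onz(T,u0+(p[0][0]+.5)/up-.5,v0+(p[0][1]+.5)/up-.5,.020)[:2] for p in cs[0]])
ctr=np.array([.5519,.0169])
for i in range(20):
    rr=np.hypot(*(P-ctr).T);k=rr<.0325
    A=np.c_[2*P[k],np.ones(k.sum())];s=np.linalg.lstsq(A,(P[k]**2).sum(1),rcond=None)[0];ctr=s[:2];R=np.sqrt(s[2]+ctr@ctr)
print('lip',ctr.round(4),R,k.mean())
D=P-ctr;rr=np.hypot(*D.T);an=np.degrees(np.arctan2(D[:,1],D[:,0]))
k=rr>.0335; z3=np.exp(3j*np.radians(an[k]));print('yaw3',np.degrees(np.angle(z3.mean()))/3)
for a in range(-180,180,10):
    q=(an>=a)&(an<a+10); print(a,round(1e3*rr[q].max(),1),end='; ')
cv2.imwrite('pics/ringT.png',cv2.resize(c,(600,600)))
E
```

```text
[141.97 147.16] [362.16 186.39] [0.6305 0.2486 0.0165] 0.001 top@z14 [0.6305 0.249  0.014 ] scn [0.6287 0.2526 0.014 ]
[113.23 158.5 ] [368.93 173.33] [0.6056 0.3085 0.0164] 0.0013 top@z14 [0.6054 0.3089 0.014 ] scn [0.6038 0.3128 0.014 ]
[156.81 187.18] [325.2  176.41] [0.5467 0.2144 0.0166] 0.0009 top@z14 [0.5465 0.2147 0.014 ] scn [0.5444 0.2181 0.014 ]
[127.88 198.11] [333.29 163.94] [0.5224 0.2733 0.0182] 0.0 top@z14 [0.5225 0.2746 0.014 ] scn [0.5181 0.2791 0.014 ]
mean [0.57628279 0.26120633 0.01691955]
top center [0.576  0.2612] yaw 22.319815248633788 yaw2 22.244721061993662 0.08999968124896127 0.06457119838134766
scn center [0.5756 0.2629] yaw 21.83064143145248 yaw2 22.867619352025145 0.09118022748864663 0.0655398805762267
hole z14? [array([0.577 , 0.2681, 0.    ]), array([0.5756, 0.2638, 0.014 ]), array([0.575 , 0.2619, 0.02  ])]
contour 791 206.83883476619334 214.46817210676426 [0.55118296 0.01653465 0.02      ]
contour 259 208.02094000764234 216.06631002420073 [0.55077316 0.01622058 0.02      ]
lip [0.5514 0.0163] 0.031185550034305985 0.6814159292035398
yaw3 43.330902599866846
-180 31.3; -170 31.4; -160 31.8; -150 31.4; -140 31.0; -130 31.0; -120 31.3; -110 31.4; -100 34.0; -90 37.1; -80 36.9; -70 36.0; -60 32.1; -50 31.7; -40 31.5; -30 31.6; -20 31.6; -10 31.5; 0 31.0; 10 31.0; 20 32.8; 30 36.3; 40 35.9; 50 35.2; 60 30.7; 70 31.2; 80 32.1; 90 36.6; 100 36.2; 110 32.0; 120 32.4; 130 32.3; 140 31.8; 150 37.7; 160 37.6; 170 36.3;
```

View pics/ringT.png

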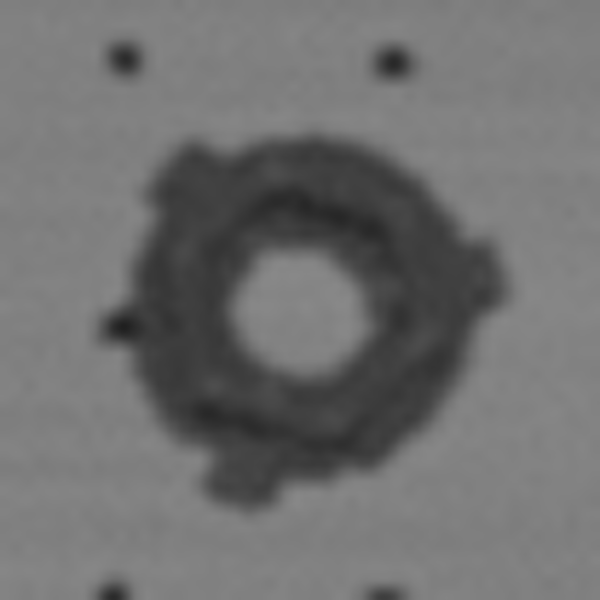

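```bash
cat >> h.py <<'E'
from scipy.spatial.transform import Rotation as Rn
def st():
    from bench import monitor
    s=monitor.get_state();R=Rn.from_rotvec(s['tool_rot']).as_matrix()
    ya=np.degrees(np.arctan2(R[1,1],R[0,1]))
    print('t',round(float(s['time']),2),'p',np.round(s['position'],4),'yAng',round(ya,2),'tilt',np.round(np.degrees([R[0,2],R[1,2]]),2),'F',np.round(s['ft_force'],2),'M',np.round(s['torque'],3),'w',round(float(s['grip_width'])*87,2),'q7',np.round(s['joint_positions'][6],2))
    return s,R,ya
def go(target,ya=None):
    s,R,y=st();print('tool shift',np.round(R.T@(np.array(target)-s['position']),4),'rz',None if ya is None else round(-((ya-y+180)%360-180),2))
E
python3 - <<'E'
from h import *
T=load('top0')
g=cv2.cvtColor(T['color'],cv2.COLOR_RGB2GRAY);up=8;u0,v0=226,160
c=cv2.resize(g[v0:v0+52,u0:u0+52],None,fx=up,fy=up,interpolation=cv2.INTER_CUBIC)
cs,h=cv2.findContours((c<100).astype(np.uint8),cv2.RETR_CCOMP,cv2.CHAIN_APPROX_NONE)
cc=max(cs,key=len);P=np.array([onz(T,u0+(p[0][0]+.5)/up-.5,v0+(p[0][1]+.5)/up-.5,.020)[:2] for p in cc])
ctr=np.array([.5514,.0163])
for i in range(20):
    D=P-ctr;rr=np.hypot(*D.T);an=np.degrees(np.arctan2(D[:,1],D[:,0]));k=(rr<.0325)&~((an>75)&(an<120))
    A=np.c_[2*P[k],np.ones(k.sum())];s=np.linalg.lstsq(A,(P[k]**2).sum(1),rcond=None)[0];ctr=s[:2];R=np.sqrt(s[2]+ctr@ctr)
print(ctr,R)
k=(rr>.0335)&~((an>75)&(an<120))
for lo,hi in((0,75),(-120,-40),(125,200)):
    q=k&(((an-lo)%360)<hi-lo); a=an[q]; a=np.where(a<lo,a+360,a); print(lo,a.min(),a.max(),(a.min()+a.max())/2, a.mean())
E
python3 -m pendant '[[[0,0,7.4],[0,0,0],-1],[[0,0,7.4],[0,0,0],-1],[[0,0,7.3],[0,0,0],-1],[[0,0,0],[0.035,-0.04,0],-1],[[0,0,0],[0.035,-0.04,0],-0.3],[[0,0,0],[0.035,-0.04,0],-0.3],[[0,0,0],[0.035,-0.04,0],-0.3],[[0,0,0],[0.035,-0.04,0],-0.3]]' 6
python3 -c "
from h import *
go([.5206,-.2806,.10],-90)"
```

```text
[0.55146495 0.0162648 ] 0.03117344810411657
0 30.609555833568702 55.86065540669698 43.23510562013284 42.94592018617987
-120 -90.60318088331911 -67.99568328113986 -79.29943208222949 -78.81150056890881
125 151.57990546290836 174.14060097083774 162.86025321687305 162.46995852317235
time: 1.1
position: [0.4203, -0.4006, 0.2222]
tool_rot: [-3.141, -0.0, 0.001]
ft_force: [0.4, -0.3, -0.6]
grip_width: 0.679
t 1.1 p [ 0.4203 -0.4006  0.2222] yAng -90.0 tilt [-0.03  0.01] F [ 0.39 -0.31 -0.63] M [ 0.044 -0.068 -0.038] w 59.08 q7 -0.88
tool shift [ 0.1004 -0.12    0.1222] rz 0.0
```

```bash

python3 -m pendant '[[[0,0,0],[0.034,-0.04,0],-0.3],[[0,0,0],[0.033,-0.04,0],-0.3],[[0,0,0],[0.033,-0.04,0],-0.3],[[0,0,0],[0,0,0.05],-0.3],[[0,0,0],[0,0,0.05],-0.3],[[0,0,0],[0,0,0.05],-0.3],[[0,0,0],[0,0,0.03],-0.3],[[0,0,0],[0,0,0],-0.3]]'
python3 - <<'E'
from h import *
from bench import eyes
go([.5206,-.2806,.012],-90)
for n in("scene","top"):
    d=eyes.get_image(n);np.savez(n+'1.npz',**d)
    u,v=((130,260) if n=='scene' else (394,204));r=60
    c=d['color'][v-r:v+r,u-r:u+r,::-1];cv2.imwrite(f'pics/{n}1.png',cv2.resize(c,(560,560),interpolation=cv2.INTER_CUBIC))
E
```

```text
time: 2.1
position: [0.517, -0.281, 0.0395]
tool_rot: [-3.138, -0.0, 0.009]
ft_force: [-0.1, 0.6, 0.3]
grip_width: 0.647
t 2.1 p [ 0.517  -0.281   0.0395] yAng -89.99 tilt [-0.33  0.19] F [-0.11  0.6   0.35] M [ 0.016  0.062 -0.002] w 56.25 q7 -1.2
tool shift [ 0.0037 -0.0003  0.0275] rz 0.01
```

View pics/scene1.png

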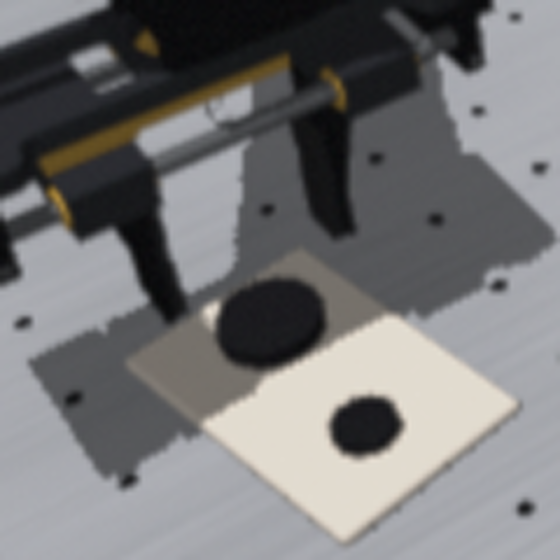

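View pics/top1.png

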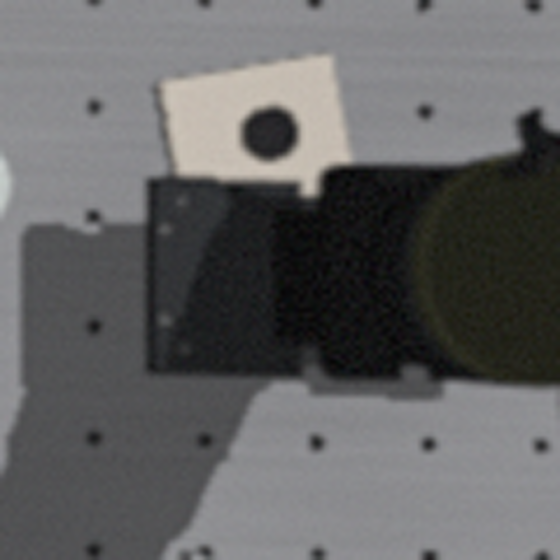

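```bash

python3 -m pendant '[[[0,0,0],[0.0035,0,0.01],-0.3],[[0,0,0],[0,0,0.01],-0.3],[[0,0,0],[0,0,0.0055],-0.3],[[0,0,0],[0,0,0],-0.3],[[0,0,0],[0,0,0],0.3],[[0,0,0],[0,0,0],0.3],[[0,0,0],[0,0,0],0.3],[[0,0,0],[0,0,0],0.3]]' 3
python3 -c "
from h import *
go([.5206,-.2806,.0135],-90)"
```

```text
time: 3.2
position: [0.5231, -0.2823, 0.0172]
tool_rot: [3.141, 0.0, 0.0]
ft_force: [0.5, -0.9, 0.6]
grip_width: 0.365
t 3.2 p [ 0.5231 -0.2823  0.0172] yAng -89.99 tilt [ 0.01 -0.01] F [ 0.47 -0.95  0.59] M [-0.018  0.02   0.026] w 31.71 q7 -1.22
tool shift [-0.0025 -0.0017  0.0037] rz 0.01
```

```bash

python3 -m pendant '[[[0,0,0],[-0.0025,-0.0005,0],-0.3],[[0,0,0],[0,0,0],-0.3],[[0,0,0],[0,0,0],-0.3],[[0,0,0],[0,0,0],-0.3]]' 3
python3 -c "
from h import *
go([.5206,-.2806,.0135],-90)"
```

```text
time: 3.7
position: [0.5206, -0.2818, 0.0171]
tool_rot: [3.142, 0.0, 0.0]
ft_force: [-1.3, -0.1, -0.4]
grip_width: 0.637
t 3.7 p [ 0.5206 -0.2818  0.0171] yAng -90.0 tilt [ 0. -0.] F [-1.3  -0.08 -0.41] M [0.021 0.005 0.043] w 55.4 q7 -1.21
tool shift [ 0.     -0.0012  0.0036] rz 0.0
```

```bash

python3 -m pendant '[[[0,0,0],[0,0,0.0036],-0.3],[[0,0,0],[0,0,0],-0.3],[[0,0,0],[0,0,0],0.1],[[0,0,0],[0,0,0],0.3],[[0,0,0],[0,0,0],0.3],[[0,0,0],[0,0,0],0.3]]' 3
python3 -c "
from h import *
go([.5206,-.2806,.0135],-90)"
```

```text
time: 4.45
position: [0.5206, -0.2817, 0.0135]
tool_rot: [3.141, 0.0, 0.0]
ft_force: [0.2, -0.5, -0.7]
grip_width: 0.456
t 4.45 p [ 0.5206 -0.2817  0.0135] yAng -89.99 tilt [ 0.   -0.01] F [ 0.16 -0.49 -0.71] M [ 0.048 -0.031  0.04 ] w 39.66 q7 -1.22
tool shift [ 0.     -0.0011 -0.    ] rz 0.01
```

```bash

python3 -m pendant '[[[0,0,0],[0,0,0],-0.3],[[0,0,0],[0,0,0],-0.3],[[0,0,0],[0,0,0],-0.3],[[0,0,-10],[0,0,0],-0.3],[[0,0,-10],[0,0,0],-0.3],[[0,0,-10],[0,0,0],-0.3],[[0,0,-10],[0,0,0],-0.3],[[0,0,-10],[0,0,0],-0.3]]' 3
python3 -m pendant '[[[0,0,-10],[0,0,0],-0.3],[[0,0,-10],[0,0,0],-0.3],[[0,0,-10],[0,0,0],-0.3],[[0,0,-10],[0,0,0],-0.3],[[0,0,0],[0,0,0],0.1],[[0,0,0],[0,0,0],0.3],[[0,0,0],[0,0,0],0.3],[[0,0,0],[0,0,0],0.3]]' 3
python3 -c "
from h import *
go([.5206,-.2817,.0135],0)"
```

```text
time: 5.45
position: [0.5205, -0.2818, 0.0135]
tool_rot: [2.843, 1.336, -0.0]
ft_force: [0.1, -0.4, 0.2]
grip_width: 0.651
time: 6.45
position: [0.5206, -0.2817, 0.0135]
tool_rot: [2.222, 2.221, -0.0]
ft_force: [0.6, -0.3, 0.6]
grip_width: 0.453
t 6.45 p [ 0.5206 -0.2817  0.0135] yAng -0.03 tilt [-0.   -0.01] F [ 0.62 -0.33  0.57] M [ 0.012 -0.129  0.005] w 39.44 q7 0.24
tool shift [-0.  0. -0.] rz -0.03
```

```bash

python3 -m pendant '[[[0,0,0],[0,0,0],-0.3],[[0,0,0],[0,0,0],-0.3],[[0,0,0],[0,0,-0.03],-0.3],[[0,0,0],[0.04,0,-0.04],-0.3],[[0,0,0],[0.055,0,0],-0.3],[[0,0,0],[0.055,0,0],-0.3],[[0,0,0],[0.05,0,0],-0.3]]' 3
python3 - <<'E'
from h import *
from bench import eyes
st()
for n in("scene","top"):
    d=eyes.get_image(n);np.savez(n+'2.npz',**d)
    cv2.imwrite(f'pics/{n}2.png',d['color'][:,:,::-1])
T=load('top2');S=load('scene2')
dark=lambda h:h[...,2]<75
for n,a,b in [('disc',(394,204),(128,269)),('small',(392,173),(148,291))]:
    out=[]
    for d,p in((T,a),(S,b)):
        m,c,s=blob(d,*p,dark); out.append(ray(d,*c));print(n,c.round(2),s,onz(d,*c,.011))
    print(tri(*out))
E
```

```text
time: 7.32
position: [0.5205, -0.0798, 0.0838]
tool_rot: [2.22, 2.221, 0.0]
ft_force: [0.0, 0.1, -0.3]
grip_width: 0.648
t 7.33 p [ 0.5205 -0.0798  0.0838] yAng 0.02 tilt [ 0.05 -0.03] F [ 0.05  0.06 -0.28] M [ 0.013 -0.169 -0.027] w 56.37 q7 -0.04
disc [394.76 204.16] [387 196  17  17 234] [ 0.51985345 -0.28206409  0.011     ]
disc [126.71 268.5 ] [116 260  23  18 329] [ 0.51914151 -0.28187761  0.011     ]
(array([ 0.51978769, -0.28197022,  0.01156299]), np.float64(0.00019591846224671164))
small [391.39 172.27] [387 168  10  10  83] [ 0.58640344 -0.27536713  0.011     ]
small [147.81 290.79] [141 285  15  12 135] [ 0.58902599 -0.27790187  0.011     ]
(array([ 0.58656082, -0.27668013,  0.00790626]), np.float64(0.000735474573537431))
```

View pics/top2.png

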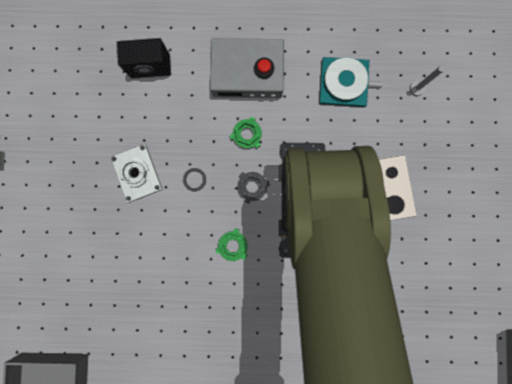

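```bash
python3 - <<'E'
from h import *
for n,b in(('top0',(105,141,165,205)),('scene0',(315,145,380,205))):
    d=load(n);m=np.zeros(d['range_z'].shape,bool);m[b[1]:b[3],b[0]:b[2]]=1
    P=wpts(d,m);P=P[(np.hypot(P[:,0]-.576,P[:,1]-.262)<.03)]
    k=P[:,2]>.031;Q=P[k];print(n,k.sum(),'z',np.median(Q[:,2]))
    # rim pixels: circle fit with radius near 22.75
    A=np.c_[2*Q[:,:2],np.ones(len(Q))];s=np.linalg.lstsq(A,(Q[:,:2]**2).sum(1),rcond=None)[0];print(s[:2],np.sqrt(s[2]+s[:2]@s[:2]),'box mid',(Q.min(0)+Q.max(0))/2,Q.max(0)-Q.min(0))
d=load('top0')
# bore: dark edge inside rim -> view enlarged with projected circles at z=36
up=12;u0,v0=110,148
g=cv2.resize(d['color'][v0:v0+50,u0:u0+50,::-1],None,fx=up,fy=up,interpolation=cv2.INTER_CUBIC)
C=np.array([.5758,.2613,0])
for r,z,col in((.024,.036,(0,0,255)),(.0215,.036,(0,255,0))):
    pts=[proj(d,C+[r*np.cos(a),r*np.sin(a),z]) for a in np.linspace(0,6.283,90)]
    pts=((np.array(pts)-[u0,v0]+.5)*up-.5).astype(int);cv2.polylines(g,[pts],True,col,1)
for k in range(3):
    a=np.radians(22.3+120*k);
    for da in(-20,20):
        b=a+np.radians(da);q=[((np.array(proj(d,C+[r*np.cos(b),r*np.sin(b),.03]))-[u0,v0]+.5)*up).astype(int) for r in(.025,.03)];cv2.line(g,tuple(map(int,q[0])),tuple(map(int,q[1])),(255,0,0),1)
cv2.imwrite('pics/rim.png',g)
E
```

```text
top0 119 z 0.03339132598159618
[0.57646968 0.26214645] 0.023093462936927257 box mid [0.57885575 0.26415666 0.0339686 ] [0.05216828 0.05394328 0.00590264]
scene0 116 z 0.034013401257276935
[0.5783824  0.26000969] 0.022648521923089707 box mid [0.58075995 0.26023307 0.03452969] [0.04991573 0.05022761 0.00702508]
```

View pics/rim.png

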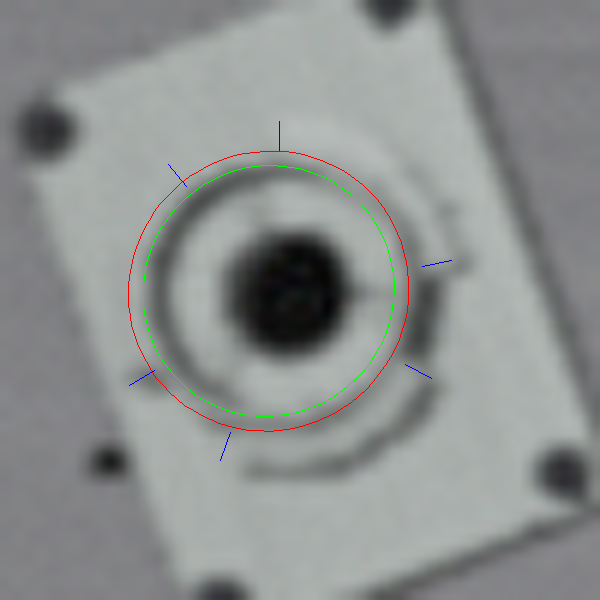

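```bash
python3 - <<'E'
from h import *
d=load('top0');g=cv2.cvtColor(d['color'],cv2.COLOR_RGB2GRAY).astype(np.float32)
C=np.array([.576,.2612,.036])
R=np.arange(15,30,.75)
print('r   ',R.astype(int))
for a in range(0,360,20):
    p=np.array([proj(d,C+np.array([r*np.cos(np.radians(a)),r*np.sin(np.radians(a)),0])*1e-3) for r in R],np.float32)
    print(a,cv2.remap(g,p[None,:,0],p[None,:,1],cv2.INTER_CUBIC)[0].astype(int))
E
```

```text
r    [15 15 16 17 18 18 19 20 21 21 22 23 24 24 25 26 27 27 28 29]
0 [166 165 163 160 149 128 112 106 114 130 145 154 163 171 173 175 177 177
 177 177]
20 [156 154 147 131 114  99  91  94 108 127 144 159 167 169 171 172 172 173
 172 172]
40 [169 158 144 123  99  81  77  87 107 127 144 159 168 170 170 171 171 172
 172 171]
60 [166 156 142 120 100  87  88  99 118 138 155 164 168 170 170 169 170 170
 170 170]
80 [158 147 134 113  94  84  88 101 120 139 151 163 166 164 164 165 165 168
 170 172]
100 [164 155 141 119 100  93  98 112 131 145 158 166 165 162 164 165 167 169
 171 169]
120 [165 158 144 126 111 103 106 117 132 146 154 158 158 155 154 154 155 157
 159 161]
140 [159 159 155 145 130 115 109 113 124 136 144 151 156 162 169 172 172 172
 174 175]
160 [156 154 149 143 134 126 122 123 129 136 138 135 130 131 140 152 162 168
 170 171]
180 [176 178 177 175 175 173 167 162 155 144 136 132 136 145 152 157 159 156
 149 141]
200 [167 171 175 175 173 170 166 160 155 152 144 131 121 119 130 144 155 159
 157 149]
220 [154 165 172 177 178 177 175 173 170 161 149 136 128 129 136 146 155 161
 163 160]
240 [138 153 163 172 177 177 175 173 172 166 156 147 139 137 143 150 154 154
 153 148]
260 [129 143 151 158 161 159 159 158 155 148 141 126 107  91  77  71  73  82
  94 112]
280 [141 152 161 168 170 170 170 169 165 160 153 140 126 119 120 129 140 147
 151 153]
300 [153 164 172 174 174 173 173 171 167 162 156 148 139 136 140 149 159 167
 173 174]
320 [162 170 175 176 174 169 162 155 150 148 148 150 153 158 163 168 174 179
 181 181]
340 [178 179 175 169 164 156 143 131 126 132 144 157 166 171 175 179 182 183
 184 183]
```

```bash

python3 -m pendant '[[[0,0,0],[-0.05,0,0],-0.3],[[0,0,0],[-0.055,0,0],-0.3],[[0,0,0],[-0.055,0,0],-0.3],[[0,0,0],[-0.042,0,0.02],-0.3],[[0,0,0],[0,0,0.02],-0.3],[[0,0,0],[0,0,0],-0.3]]' 3
python3 -c "
from h import *
go([.5206,-.2817,.0135],0)"
```

```text
time: 8.18
position: [0.5189, -0.2827, 0.0414]
tool_rot: [-2.219, -2.218, 0.001]
ft_force: [-0.1, 0.8, 0.4]
grip_width: 0.653
t 8.18 p [ 0.5189 -0.2827  0.0414] yAng -0.01 tilt [-0.2   0.17] F [-0.06  0.76  0.45] M [-0.027 -0.102  0.001] w 56.81 q7 0.27
tool shift [0.0009 0.0017 0.0279] rz -0.01
```

```bash

python3 -m pendant '[[[0,0,0],[0.002,0,0.015],-0.3],[[0,0,0],[0,0,0.011],-0.3],[[0,0,0],[0,0,0],-0.3],[[0,0,0],[0,0,0],-0.3]]' 3
python3 -c "
from h import *
go([.5206,-.2817,.0138],0)"
```

```text
time: 8.68
position: [0.5209, -0.2816, 0.0178]
tool_rot: [2.22, 2.222, 0.0]
ft_force: [0.6, -0.4, -0.1]
grip_width: 0.65
t 8.68 p [ 0.5209 -0.2816  0.0178] yAng 0.04 tilt [ 0.03 -0.02] F [ 0.62 -0.36 -0.11] M [-0.03  -0.056  0.   ] w 56.51 q7 0.25
tool shift [-0.0001 -0.0003  0.004 ] rz 0.04
```

```bash

python3 -m pendant '[[[0,0,0],[0,-0.0003,0.004],-0.3],[[0,0,0],[0,0,0],-0.3],[[0,0,0],[0,0,0],0.3],[[0,0,0],[0,0,0],0.3],[[0,0,0],[0,0,0],0.3],[[0,0,0],[0,0,-0.005],0.3],[[0,0,0],[0,0,-0.01],0.3],[[0,0,0],[0,0,0],0.3]]' 10
python3 - <<'E'
from h import *
from bench import eyes
st()
d=eyes.get_image('scene');u,v=130,260;r=40
cv2.imwrite('pics/lift.png',cv2.resize(d['color'][v-r:v+r,u-r:u+r,::-1],(480,480),interpolation=cv2.INTER_CUBIC))
E
```

```text
time: 9.68
position: [0.5212, -0.2822, 0.0298]
tool_rot: [2.22, 2.22, 0.001]
ft_force: [-0.4, -0.3, -0.1]
grip_width: 0.445
t 9.68 p [ 0.5212 -0.2822  0.0298] yAng 0.0 tilt [ 0.12 -0.08] F [-0.36 -0.29 -0.14] M [-0.02  -0.098  0.011] w 38.71 q7 0.26
```

View pics/lift.png

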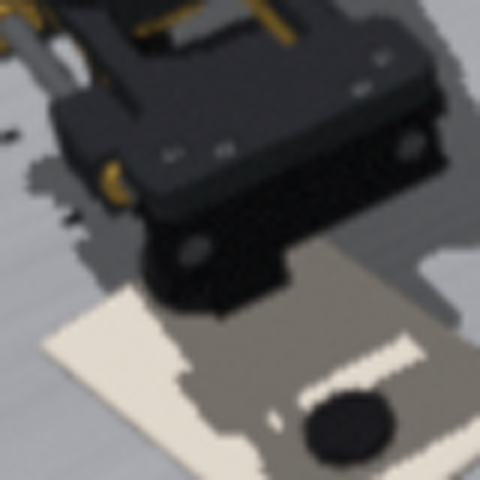

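```bash

python3 -m pendant '[[[0,0,0],[0.005,0,-0.03],0.3],[[0,0,0],[0.02,0.002,-0.03],0.3],[[0,0,0],[0.04,0.005,0],0.3],[[0,0,0],[0.05,0.005,0],0.3],[[0,0,0],[0.05,0.005,0],0.3],[[0,0,0],[0.05,0.005,0],0.3],[[0,0,0],[0.05,0.005,0],0.3],[[0,0,0],[0.05,0.005,0],0.3]]' 10
python3 -m pendant '[[[0,0,0],[0.05,0.005,0],0.3],[[0,0,0],[0.05,0.005,0],0.3],[[0,0,0],[0.05,0.005,0],0.3],[[0,0,0],[0.04,0.005,0],0.3],[[0,0,0],[0.025,0.005,0],0.3],[[0,0,0],[0.01,0.002,0],0.3],[[0,0,0],[0,0,0],0.3],[[0,0,0],[0,0,0],0.3]]' 10
python3 -c "
from h import *
go([.5767,.2614,.0558],0)"
```

```text
time: 10.72
position: [0.5522, 0.0347, 0.0885]
tool_rot: [2.221, 2.221, -0.0]
ft_force: [0.2, 0.5, 0.0]
grip_width: 0.445
time: 11.72
position: [0.5795, 0.2563, 0.0882]
tool_rot: [2.223, 2.219, -0.002]
ft_force: [-1.0, -1.0, -0.7]
grip_width: 0.443
t 11.72 p [0.5795 0.2563 0.0882] yAng -0.11 tilt [-0.01 -0.09] F [-1.05 -0.98 -0.67] M [-0.011 -0.087  0.054] w 38.58 q7 -0.72
tool shift [ 0.0051 -0.0028  0.0324] rz -0.11
```

```bash

python3 -m pendant '[[[0,0,0],[0.005,-0.003,0.015],0.3],[[0,0,0],[0,0,0.015],0.3],[[0,0,0],[0,0,0.007],0.3],[[0,0,0],[0,0,0],0.3],[[0,0,0],[0,0,0],0.3]]' 10
python3 - <<'E'
from h import *
from bench import eyes
go([.5767,.2614,.0458],0)
d=eyes.get_image('scene');np.savez('scene3.npz',**d);u,v=347,176;r=30
cv2.imwrite('pics/over.png',cv2.resize(d['color'][v-r:v+r,u-r:u+r,::-1],(540,540),interpolation=cv2.INTER_CUBIC))
E
```

```text
time: 12.35
position: [0.5765, 0.2634, 0.0517]
tool_rot: [2.221, 2.221, 0.001]
ft_force: [-0.2, 0.7, -0.4]
grip_width: 0.447
t 12.35 p [0.5765 0.2634 0.0517] yAng 0.0 tilt [0.02 0.01] F [-0.23  0.69 -0.43] M [ 0.064 -0.121  0.008] w 38.88 q7 -0.75
tool shift [-0.002   0.0002  0.0059] rz 0.0
```

View pics/over.png

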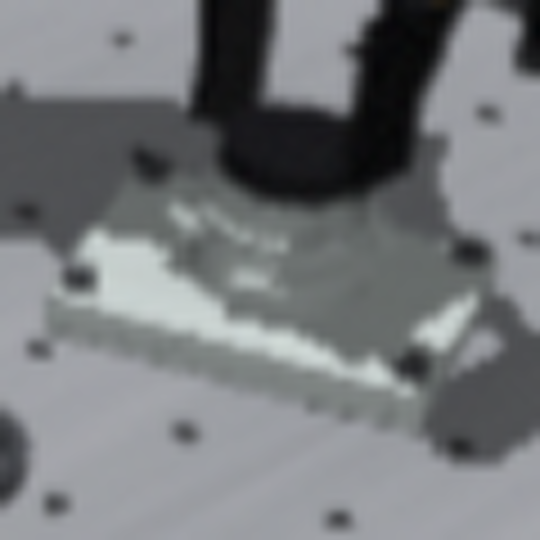

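```bash

python3 -m pendant '[[[0,0,0],[-0.002,0,0.003],0.3],[[0,0,0],[0,0,0.003],0.3],[[0,0,0],[0,0,0],0.3],[[0,0,0],[0,0,0],0.3]]' 10
python3 -c "
from h import *
go([.5767,.2614,.0425],0)"
python3 -m pendant '[[[0,0,0],[0,0,0.001],0.3],[[0,0,0],[0,0,0.001],0.3],[[0,0,0],[0,0,0.001],0.3],[[0,0,0],[0,0,0],0.3]]' 10
python3 -c "
from h import *
go([.5767,.2614,.0425],0)"
```

```text
time: 12.9
position: [0.5762, 0.2613, 0.0454]
tool_rot: [2.221, 2.222, -0.0]
ft_force: [-0.1, -0.8, -1.0]
grip_width: 0.448
t 12.9 p [0.5762 0.2613 0.0454] yAng 0.01 tilt [-0. -0.] F [-0.08 -0.78 -0.98] M [ 0.037 -0.133  0.03 ] w 39.0 q7 -0.75
tool shift [0.0001 0.0005 0.0029] rz 0.01
time: 13.4
position: [0.5764, 0.2613, 0.0424]
tool_rot: [2.221, 2.221, 0.0]
ft_force: [-0.2, -1.0, 0.2]
grip_width: 0.449
t 13.4 p [0.5764 0.2613 0.0424] yAng 0.0 tilt [ 0.02 -0.  ] F [-0.23 -0.96  0.18] M [ 0.038 -0.219 -0.037] w 39.06 q7 -0.75
tool shift [ 0.0001  0.0003 -0.0001] rz 0.0
```

```bash

python3 -m pendant '[[[0,0,0],[0,0,0.001],0.3],[[0,0,0],[0,0,0.001],0.3],[[0,0,0],[0,0,0],0.3],[[0,0,0],[0,0,0],0.3]]' 10
python3 -c "
from h import *
go([.5767,.2614,.0375],0)"
python3 -m pendant '[[[0,0,0],[0,0,0.001],0.3],[[0,0,0],[0,0,0.001],0.3],[[0,0,0],[0,0,0],0.3],[[0,0,0],[0,0,0],0.3]]' 10
python3 -c "
from h import *
go([.5767,.2614,.0375],0)"
```

```text
time: 13.9
position: [0.5763, 0.2613, 0.0404]
tool_rot: [2.221, 2.221, 0.0]
ft_force: [1.6, 1.0, -0.1]
grip_width: 0.448
t 13.9 p [0.5763 0.2613 0.0404] yAng 0.01 tilt [ 0.02 -0.  ] F [ 1.63  0.97 -0.12] M [-0.032 -0.398 -0.016] w 38.97 q7 -0.75
tool shift [0.0001 0.0004 0.0029] rz 0.01
time: 14.4
position: [0.5763, 0.2613, 0.0384]
tool_rot: [2.221, 2.221, 0.0]
ft_force: [2.0, -0.3, -0.6]
grip_width: 0.451
t 14.4 p [0.5763 0.2613 0.0384] yAng 0.0 tilt [ 0.02 -0.  ] F [ 1.98 -0.25 -0.58] M [-0.009 -0.448 -0.026] w 39.25 q7 -0.75
tool shift [0.0001 0.0004 0.0009] rz 0.0
```

```bash

python3 -m pendant '[[[0,0,0],[0,0.0006,0],0.3],[[0,0,0],[0,0.0006,0],0.3],[[0,0,0],[0,0,0],0.3],[[0,0,0],[0,0,0],0.3]]' 10
python3 -c "
from h import *
import time
from bench import monitor
go([.5767,.2614,.0375],0)"
```

```text
time: 14.9
position: [0.5771, 0.2613, 0.0383]
tool_rot: [-2.221, -2.222, 0.001]
ft_force: [0.3, -0.3, 0.1]
grip_width: 0.447
t 14.9 p [0.5771 0.2613 0.0383] yAng 0.01 tilt [-0.03 -0.01] F [ 0.3  -0.32  0.09] M [ 0.035 -0.094  0.019] w 38.91 q7 -0.75
tool shift [ 0.0001 -0.0004  0.0008] rz 0.01
```

```bash

python3 -m pendant '[[[0,0,0],[0.0006,0.0004,0],0.3],[[0,0,0],[0.0006,0.0004,0],0.3],[[0,0,0],[0,0,0],0.3],[[0,0,0],[0,0,0],0.3]]' 10
python3 -c "
from h import *
st()"
python3 -m pendant '[[[0,0,0],[-0.0012,0,0],0.3],[[0,0,0],[-0.0012,0,0],0.3],[[0,0,0],[0,0,0],0.3],[[0,0,0],[0,0,0],0.3]]' 10
python3 -c "
from h import *
st()"
```

```text
time: 15.4
position: [0.5782, 0.2624, 0.0384]
tool_rot: [2.221, 2.222, -0.0]
ft_force: [0.2, 0.0, -0.3]
grip_width: 0.446
t 15.4 p [0.5782 0.2624 0.0384] yAng 0.01 tilt [-0.   -0.01] F [ 0.16  0.05 -0.33] M [ 0.005 -0.134 -0.01 ] w 38.82 q7 -0.76
time: 15.9
position: [0.5782, 0.2599, 0.0384]
tool_rot: [2.221, 2.221, -0.0]
ft_force: [0.8, 0.1, -0.4]
grip_width: 0.443
t 15.9 p [0.5782 0.2599 0.0384] yAng -0.0 tilt [-0.   -0.01] F [ 0.83  0.07 -0.44] M [ 0.004 -0.089  0.009] w 38.51 q7 -0.75
```

```bash

python3 -m pendant '[[[0,0,0],[0.0012,-0.0003,0.0006],0.3],[[0,0,0],[0,0,0.0006],0.3],[[0,0,0],[0,0,0],0.3],[[0,0,0],[0,0,0],0.3]]' 10
python3 -c "
from h import *
st()"
python3 -m pendant '[[[0,0,0],[0,0,0.0005],0.3],[[0,0,0],[0,0,0],0.3],[[0,0,0],[0,0,0],0.3]]' 10
python3 -c "
from h import *
st()"
```

```text
time: 16.4
position: [0.5779, 0.2613, 0.0372]
tool_rot: [2.221, 2.222, -0.0]
ft_force: [0.7, 0.5, -0.5]
grip_width: 0.446
t 16.4 p [0.5779 0.2613 0.0372] yAng 0.01 tilt [ 0. -0.] F [ 0.69  0.47 -0.53] M [-0.027 -0.085 -0.026] w 38.81 q7 -0.75
time: 16.77
position: [0.5779, 0.2613, 0.0367]
tool_rot: [2.221, 2.222, -0.0]
ft_force: [0.1, 0.2, -0.5]
grip_width: 0.442
t 16.77 p [0.5779 0.2613 0.0367] yAng 0.01 tilt [-0.   -0.01] F [ 0.08  0.2  -0.46] M [-0.02  -0.105 -0.009] w 38.49 q7 -0.75
```

```bash

python3 -m pendant '[[[0,0,0],[0,0,0.0004],0.3],[[0,0,0],[0,0,0],0.3],[[0,0,0],[0,0,0],0.3]]' 10
python3 -c "
from h import *
st()"
python3 -m pendant '[[[0,0,0],[0,0,0],0.06],[[0,0,0],[0,0,0],0.0],[[0,0,0],[0,0,0],-0.1],[[0,0,0],[0,0,0],-0.3],[[0,0,0],[0,0,-0.03],-0.3],[[0,0,0],[0,0,-0.03],-0.3]]' 10
python3 -c "
from h import *
st()"
```

```text
time: 17.15
position: [0.5779, 0.2613, 0.0365]
tool_rot: [2.221, 2.221, -0.0]
ft_force: [-0.3, -1.0, 3.0]
grip_width: 0.443
t 17.15 p [0.5779 0.2613 0.0365] yAng 0.01 tilt [ 0.01 -0.01] F [-0.26 -0.97  3.01] M [-0.07   0.142 -0.014] w 38.58 q7 -0.76
time: 17.9
position: [0.5769, 0.2611, 0.0961]
tool_rot: [-2.22, -2.221, 0.003]
ft_force: [0.7, -1.2, 0.8]
grip_width: 0.649
t 17.9 p [0.5769 0.2611 0.0961] yAng 0.03 tilt [-0.13 -0.03] F [ 0.72 -1.19  0.79] M [-0.013 -0.144 -0.004] w 56.47 q7 -0.72
```

```bash

python3 -m pendant '[[[0,0,0],[-0.04,-0.004,0],-0.6],[[0,0,0],[-0.05,-0.005,0],-0.6],[[0,0,0],[-0.05,-0.005,0],-0.6],[[0,0,0],[-0.05,-0.005,0],-0.6],[[0,0,0],[-0.04,-0.004,0],-0.6],[[0,0,0],[-0.0145,-0.0015,0],-0.6],[[0,0,9],[0,0,0],-0.6],[[0,0,9],[0,0,0],-0.6]]' 10
python3 - <<'E'
from h import *
from bench import eyes
go([.5527,.0167,.06],-18)
o=[]
for n,u,v in(("scene",347,176),("top",137,173)):
    d=eyes.get_image(n);np.savez(n+'4.npz',**d);r=28
    o.append(cv2.resize(d['color'][v-r:v+r,u-r:u+r,::-1],(390,390),interpolation=cv2.INTER_CUBIC))
    if n=='top':
        m,c,s=blob(d,134,173,lambda h:h[...,2]<80);print(c,s,onz(d,*c,.0365))
cv2.imwrite('pics/seat.png',np.hstack(o))
E
```

```text
time: 18.9
position: [0.5531, 0.0182, 0.0961]
tool_rot: [-2.544, -1.841, -0.0]
ft_force: [0.2, 0.4, -0.8]
grip_width: 0.798
t 18.9 p [0.5531 0.0182 0.0961] yAng -18.22 tilt [-0.03  0.06] F [ 0.22  0.4  -0.85] M [ 0.001 -0.107 -0.027] w 69.39 q7 -0.56
tool shift [-0.0016  0.0001  0.0361] rz -0.22
[132.07272727 171.45454545] [123 163  19  18 275] [0.57641407 0.26085711 0.0365    ]
```

View pics/seat.png

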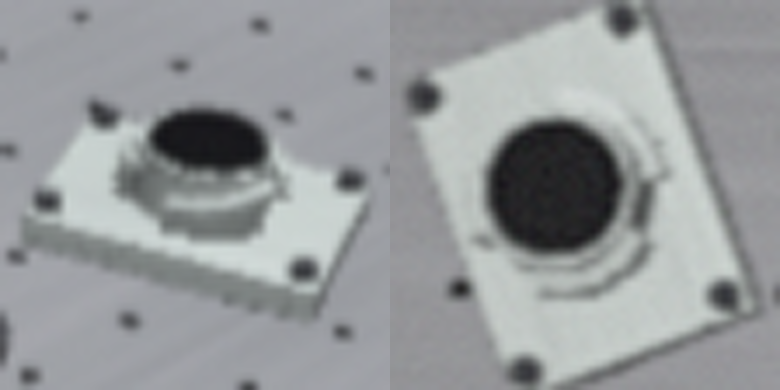

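```bash

python3 -m pendant '[[[0,0,0],[-0.0016,0,0.03],-0.6],[[0,0,0],[0,0,0.025],-0.6],[[0,0,0],[0,0,0.009],-0.6],[[0,0,0],[0,0,0],-0.6],[[0,0,0],[0,0,0],-0.6]]' 5
python3 - <<'E'
from h import *
from bench import eyes
go([.5526,.0167,.025],-18)
d=eyes.get_image('scene');u,v=266,205;r=34
cv2.imwrite('pics/ringg.png',cv2.resize(d['color'][v-r:v+r,u-r:u+r,::-1],(500,500),interpolation=cv2.INTER_CUBIC))
E
```

```text
time: 19.62
position: [0.5538, 0.0156, 0.0333]
tool_rot: [2.54, 1.847, 0.002]
ft_force: [-0.5, -0.0, 0.6]
grip_width: 0.8
t 19.62 p [0.5538 0.0156 0.0333] yAng -17.94 tilt [0.1 0. ] F [-0.53 -0.04  0.6 ] M [ 0.019 -0.054  0.022] w 69.57 q7 -0.6
tool shift [ 0.0007 -0.0015  0.0083] rz 0.06
```

View pics/ringg.png

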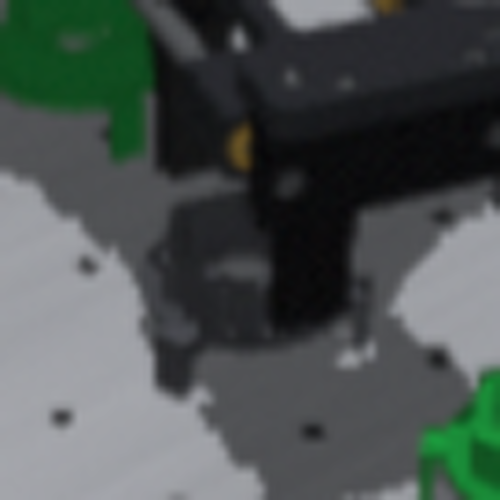

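```bash

python3 -m pendant '[[[0,0,0],[0.0007,-0.0015,0.004],-0.6],[[0,0,0],[0,0,0.004],-0.6],[[0,0,0],[0,0,0],-0.6],[[0,0,0],[0,0,0],0.1],[[0,0,0],[0,0,0],0.1],[[0,0,0],[0,0,0],0.1],[[0,0,0],[0,0,0],0.1]]' 5
python3 -c "
from h import *
st()"
python3 -m pendant '[[[0,0,0],[0,0,0],-0.6],[[0,0,0],[0,0,0],-0.6],[[0,0,-10],[0,0,0],-0.6],[[0,0,-10],[0,0,0],-0.6],[[0,0,-10],[0,0,0],-0.6],[[0,0,-10],[0,0,0],-0.6],[[0,0,-10],[0,0,0],-0.6],[[0,0,-10],[0,0,0],-0.6]]' 5
python3 -c "
from h import *
st()"
```

```text
time: 20.55
position: [0.5519, 0.0164, 0.0244]
tool_rot: [2.541, 1.847, 0.0]
ft_force: [0.6, 0.1, 0.1]
grip_width: 0.528
t 20.55 p [0.5519 0.0164 0.0244] yAng -17.99 tilt [ 0.02 -0.01] F [0.61 0.13 0.05] M [-0.121 -0.115  0.009] w 45.97 q7 -0.61
time: 21.55
position: [0.5517, 0.0163, 0.0243]
tool_rot: [1.27, 2.874, -0.0]
ft_force: [0.1, -0.3, -1.0]
grip_width: 0.799
t 21.55 p [0.5517 0.0163 0.0243] yAng 42.33 tilt [-0.   -0.01] F [ 0.08 -0.27 -1.03] M [-0.022 -0.106  0.029] w 69.55 q7 0.36
```

```bash

python3 -m pendant '[[[0,0,0],[0,0,0],-0.2],[[0,0,0],[0,0,0],0.1],[[0,0,0],[0,0,0],0.2],[[0,0,0],[0,0,0],0.2]]' 30
python3 -c "
from h import *
st()"
python3 -m pendant '[[[0,0,0],[0,0,-0.02],0.2],[[0,0,0],[0,0,-0.03],0.2],[[0,0,0],[0,0,-0.02],0.2],[[0,0,0],[0,0,0],0.2],[[0,0,0],[0,0,0],0.2]]' 30
python3 - <<'E'
from h import *
from bench import eyes
go([.5779,.2613,.075],22.3)
d=eyes.get_image('scene');u,v=266,195;r=34
cv2.imwrite('pics/ringl.png',cv2.resize(d['color'][v-r:v+r,u-r:u+r,::-1],(500,500),interpolation=cv2.INTER_CUBIC))
E
```

```text
time: 22.05
position: [0.5517, 0.0164, 0.0244]
tool_rot: [1.279, 2.869, -0.0]
ft_force: [0.2, -0.2, -0.1]
grip_width: 0.523
t 22.05 p [0.5517 0.0164 0.0244] yAng 41.96 tilt [ 0.01 -0.02] F [ 0.22 -0.19 -0.08] M [ 0.035 -0.108 -0.022] w 45.5 q7 0.35
time: 22.68
position: [0.5511, 0.016, 0.0938]
tool_rot: [-1.278, -2.869, 0.001]
ft_force: [0.7, -0.1, 0.5]
grip_width: 0.524
t 22.68 p [0.5511 0.016  0.0938] yAng 41.99 tilt [-0.06 -0.03] F [ 0.72 -0.09  0.53] M [ 0.049 -0.159  0.015] w 45.55 q7 0.42
tool shift [0.1644 0.184  0.0186] rz 19.69
```

View pics/ringl.png

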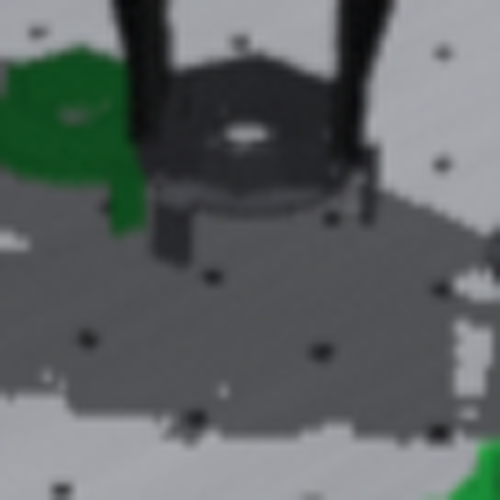

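```bash

python3 -m pendant '[[[0,0,10],[0,0,0],0.2],[[0,0,9.7],[0,0,0],0.2],[[0,0,0],[0.033,0.018,0],0.2],[[0,0,0],[0.045,0.0244,0],0.2],[[0,0,0],[0.045,0.0244,0],0.2],[[0,0,0],[0.045,0.0244,0],0.2],[[0,0,0],[0.035,0.019,0],0.2],[[0,0,0],[0.0138,0.0077,0],0.2]]' 30
python3 -m pendant '[[[0,0,0],[0,0,0],0.2],[[0,0,0],[0,0,0],0.2],[[0,0,0],[0,0,0],0.2]]' 30
python3 - <<'E'
from h import *
go([.5779,.2613,.065],22.3)
E
```

```text
time: 23.72
position: [0.5769, 0.2648, 0.0931]
tool_rot: [-1.743, -2.611, 0.001]
ft_force: [1.1, 0.2, -0.7]
grip_width: 0.529
time: 24.1
position: [0.5791, 0.2593, 0.0941]
tool_rot: [1.753, 2.606, -0.002]
ft_force: [-0.5, -0.7, -0.6]
grip_width: 0.522
t 24.1 p [0.5791 0.2593 0.0941] yAng 22.14 tilt [-0.   -0.09] F [-0.47 -0.72 -0.61] M [ 0.028 -0.17  -0.028] w 45.37 q7 -0.37
tool shift [ 0.0023 -0.0003  0.0291] rz -0.16
```

```bash

python3 -m pendant '[[[0,0,0],[0.001,0,0.012],0.2],[[0,0,0],[0,0,0.012],0.2],[[0,0,0],[0,0,0],0.2],[[0,0,0],[0,0,0],0.2],[[0,0,0],[0,0,0],0.2]]' 30
python3 - <<'E'
from h import *
from bench import eyes
go([.5779,.2613,.065],22.3)
o=[]
for n,u,v in(("scene",347,170),("top",137,173)):
    d=eyes.get_image(n);r=32
    o.append(cv2.resize(d['color'][v-r:v+r,u-r:u+r,::-1],(390,390),interpolation=cv2.INTER_CUBIC))
cv2.imwrite('pics/above.png',np.hstack(o))
E
```

```text
time: 24.72
position: [0.5784, 0.2629, 0.0707]
tool_rot: [1.749, 2.609, 0.001]
ft_force: [0.0, 0.0, -0.1]
grip_width: 0.527
t 24.73 p [0.5784 0.2629 0.0707] yAng 22.31 tilt [0.03 0.01] F [ 0.03  0.01 -0.09] M [-0.023 -0.134  0.048] w 45.87 q7 -0.39
tool shift [-0.0013 -0.001   0.0057] rz 0.01
```

View pics/above.png

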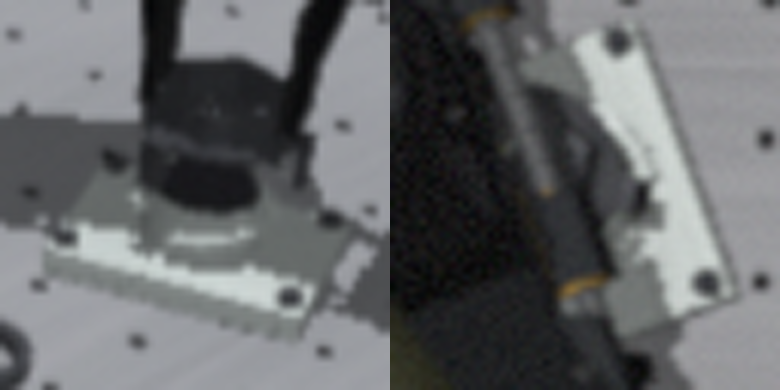

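```bash

python3 -m pendant '[[[0,0,0],[-0.0013,-0.001,0.004],0.2],[[0,0,0],[0,0,0.004],0.2],[[0,0,0],[0,0,0],0.2],[[0,0,0],[0,0,0],0.2]]' 30
python3 -c "
from h import *
go([.5779,.2613,.056],22.3)"
python3 -m pendant '[[[0,0,0],[0,0,0.002],0.2],[[0,0,0],[0,0,0.002],0.2],[[0,0,0],[0,0,0.002],0.2],[[0,0,0],[0,0,0],0.2],[[0,0,0],[0,0,0],0.2]]' 30
python3 -c "
from h import *
go([.5779,.2613,.049],22.3)"
```

```text
time: 25.32
position: [0.5777, 0.2611, 0.0623]
tool_rot: [-1.75, -2.609, 0.0]
ft_force: [-0.1, 0.1, -1.2]
grip_width: 0.525
t 25.32 p [0.5777 0.2611 0.0623] yAng 22.31 tilt [-0.01 -0.  ] F [-0.05  0.09 -1.23] M [-0.002 -0.161 -0.005] w 45.7 q7 -0.39
tool shift [0.0001 0.0003 0.0063] rz 0.01
time: 25.95
position: [0.5777, 0.2611, 0.0563]
tool_rot: [1.75, 2.609, -0.0]
ft_force: [0.4, 0.5, 0.1]
grip_width: 0.529
t 25.95 p [0.5777 0.2611 0.0563] yAng 22.31 tilt [ 0. -0.] F [0.42 0.54 0.06] M [-0.022 -0.147  0.01 ] w 46.04 q7 -0.39
tool shift [0.0001 0.0003 0.0073] rz 0.01
```

```bash

python3 -m pendant '[[[0,0,0],[0,0,0.0015],0.2],[[0,0,0],[0,0,0.0015],0.2],[[0,0,0],[0,0,0.0015],0.2],[[0,0,0],[0,0,0.0015],0.2],[[0,0,0],[0,0,0],0.2],[[0,0,0],[0,0,0],0.2]]' 30
python3 -c "
from h import *
st()"
python3 -m pendant '[[[0,0,0],[0,0,0.0005],0.2],[[0,0,0],[0,0,0.0005],0.2],[[0,0,0],[0,0,0],0.2],[[0,0,0],[0,0,0],0.2]]' 30
python3 -c "
from h import *
st()"
python3 -m pendant '[[[0,0,0],[0,0,0.0005],0.2],[[0,0,0],[0,0,0.0005],0.2],[[0,0,0],[0,0,0],0.2],[[0,0,0],[0,0,0],0.2]]' 30
python3 -c "
from h import *
st()"
```

```text
time: 26.7
position: [0.5777, 0.2611, 0.0503]
tool_rot: [1.75, 2.609, -0.0]
ft_force: [0.4, 0.6, -0.6]
grip_width: 0.52
t 26.7 p [0.5777 0.2611 0.0503] yAng 22.31 tilt [ 0. -0.] F [ 0.35  0.63 -0.61] M [ 0.014 -0.097  0.006] w 45.26 q7 -0.4
time: 27.2
position: [0.5777, 0.261, 0.0493]
tool_rot: [1.75, 2.609, -0.0]
ft_force: [-0.3, -1.1, -1.2]
grip_width: 0.528
t 27.2 p [0.5777 0.261  0.0493] yAng 22.31 tilt [ 0.   -0.01] F [-0.29 -1.1  -1.17] M [ 0.012 -0.123 -0.   ] w 45.9 q7 -0.4
time: 27.7
position: [0.5777, 0.2611, 0.0483]
tool_rot: [-1.75, -2.609, 0.0]
ft_force: [0.6, 0.2, -0.8]
grip_width: 0.524
t 27.7 p [0.5777 0.2611 0.0483] yAng 22.31 tilt [-0. -0.] F [ 0.61  0.17 -0.79] M [ 0.035 -0.115  0.029] w 45.58 q7 -0.4
```

```bash
for i in 1; do :; done
python3 -m pendant '[[[0,0,0],[0,0,0.0004],0.2],[[0,0,0],[0,0,0.0004],0.2],[[0,0,0],[0,0,0],0.2],[[0,0,0],[0,0,0],0.2]]' 30
python3 -c "
from h import *
st()"
python3 -m pendant '[[[0,0,0],[0,0,0.0004],0.2],[[0,0,0],[0,0,0],0.2],[[0,0,0],[0,0,0],0.2]]' 30
python3 -c "
from h import *
st()"
```

```text
time: 28.2
position: [0.5777, 0.2611, 0.0476]
tool_rot: [1.75, 2.609, 0.0]
ft_force: [0.5, -0.4, -0.4]
grip_width: 0.523
t 28.2 p [0.5777 0.2611 0.0476] yAng 22.31 tilt [ 0.01 -0.  ] F [ 0.51 -0.41 -0.43] M [-0.004 -0.09   0.006] w 45.51 q7 -0.4
time: 28.58
position: [0.5778, 0.2611, 0.0473]
tool_rot: [1.75, 2.609, 0.0]
ft_force: [-1.2, -0.3, 2.5]
grip_width: 0.525
t 28.57 p [0.5778 0.2611 0.0473] yAng 22.3 tilt [ 0.02 -0.  ] F [-1.17 -0.34  2.46] M [-0.056  0.021  0.05 ] w 45.69 q7 -0.4
```

```bash
cd .;
python3 -m pendant '[[[0,0,0],[0,0,-0.0002],0.2],[[0,0,5],[0,0,0],0.2],[[0,0,5],[0,0,0],0.2],[[0,0,5],[0,0,0],0.2],[[0,0,5],[0,0,0],0.2],[[0,0,0],[0,0,0],0.2],[[0,0,0],[0,0,0],0.2]]' 30
python3 -c "
from h import *
st()"
python3 -m pendant '[[[0,0,3],[0,0,0],0.2],[[0,0,3],[0,0,0],0.2],[[0,0,0],[0,0,0],0.2],[[0,0,0],[0,0,0],0.2]]' 30
python3 -c "
from h import *
st()"
```

```text
time: 29.45
position: [0.5779, 0.2612, 0.0474]
tool_rot: [2.174, 2.267, 0.001]
ft_force: [-0.0, -0.4, 1.9]
grip_width: 0.526
t 29.45 p [0.5779 0.2612 0.0474] yAng 2.39 tilt [0.03 0.01] F [-0.05 -0.39  1.94] M [-0.026 -0.162  0.032] w 45.73 q7 -0.71
time: 29.95
position: [0.5778, 0.2611, 0.0474]
tool_rot: [2.29, 2.15, 0.0]
ft_force: [0.1, 0.1, 0.9]
grip_width: 0.523
t 29.95 p [0.5778 0.2611 0.0474] yAng -3.62 tilt [0.01 0.01] F [0.09 0.13 0.91] M [-0.009 -0.124 -0.016] w 45.54 q7 -0.81
```

```bash
cd .;
python3 -m pendant '[[[0,0,3],[0,0,-0.0001],0.2],[[0,0,3],[0,0,0],0.2],[[0,0,0],[0,0,0],0.2],[[0,0,0],[0,0,0],0.2]]' 30
python3 -c "
from h import *
st()"
python3 -m pendant '[[[0,0,1.5],[0,0,0],0.2],[[0,0,1.5],[0,0,0],0.2],[[0,0,0],[0,0,0],0.2],[[0,0,0],[0,0,0],0.2]]' 30
python3 -c "
from h import *
st()"
```

```text
time: 30.45
position: [0.5777, 0.2611, 0.0474]
tool_rot: [-2.4, -2.027, 0.0]
ft_force: [-0.6, 0.1, 0.6]
grip_width: 0.522
t 30.45 p [0.5777 0.2611 0.0474] yAng -9.62 tilt [-0. -0.] F [-0.57  0.14  0.63] M [ 0.026 -0.09  -0.083] w 45.44 q7 -0.91
time: 30.95
position: [0.5777, 0.261, 0.0474]
tool_rot: [2.453, 1.962, -0.0]
ft_force: [0.8, 0.0, 2.0]
grip_width: 0.525
t 30.95 p [0.5777 0.261  0.0474] yAng -12.69 tilt [-0.   -0.01] F [0.8  0.02 2.05] M [-0.008 -0.061  0.01 ] w 45.72 q7 -0.96
```

```bash
cd .;
python3 -m pendant '[[[0,0,0],[0,0,-0.0001],0.2],[[0,0,0],[0,0,0],0.2]]' 30
python3 -m pendant '[[[0,0,1.5],[0,0,0],0.2],[[0,0,1.5],[0,0,0],0.2],[[0,0,0],[0,0,0],0.2]]' 30
python3 -m pendant '[[[0,0,0],[0,0,0],0.2]]' 30
python3 -c "
from h import *
st()"
```

```text
time: 31.2
position: [0.5777, 0.261, 0.0474]
tool_rot: [2.453, 1.962, -0.0]
ft_force: [-0.1, 0.4, 1.5]
grip_width: 0.527
time: 31.58
position: [0.5776, 0.2611, 0.0474]
tool_rot: [2.504, 1.897, -0.0]
ft_force: [0.3, -0.1, 0.5]
grip_width: 0.519
time: 31.7
position: [0.5776, 0.2611, 0.0474]
tool_rot: [-2.504, -1.897, 0.0]
ft_force: [-0.0, 0.0, -0.1]
grip_width: 0.523
t 31.7 p [0.5776 0.2611 0.0474] yAng -15.69 tilt [-0. -0.] F [-0.03  0.02 -0.12] M [ 0.122 -0.108 -0.005] w 45.48 q7 -1.0
```

```bash
cd .;
python3 -m pendant '[[[0,0,1.5],[0,0,0],0.2],[[0,0,1.5],[0,0,0],0.2],[[0,0,0],[0,0,0],0.2]]' 30
python3 -m pendant '[[[0,0,0],[0,0,0],0.2]]' 30
python3 -c "
from h import *
st()"
```

```text
time: 32.08
position: [0.5776, 0.2612, 0.0473]
tool_rot: [-2.553, -1.831, 0.0]
ft_force: [1.1, 2.0, -1.7]
grip_width: 0.525
time: 32.2
position: [0.5776, 0.2612, 0.0474]
tool_rot: [-2.553, -1.831, 0.0]
ft_force: [1.0, 1.3, -1.2]
grip_width: 0.523
t 32.2 p [0.5776 0.2612 0.0474] yAng -18.69 tilt [-0.01  0.01] F [ 1.03  1.34 -1.24] M [ 0.308 -0.18   0.018] w 45.47 q7 -1.05
```

```bash
cd .;
python3 -m pendant '[[[0,0,1.5],[0,0,0],0.2],[[0,0,0],[0,0,0],0.2]]' 30
python3 -m pendant '[[[0,0,0],[0,0,0],0.2]]' 30
python3 -c "
from h import *
st()"
```

```text
time: 32.45
position: [0.5775, 0.2612, 0.0473]
tool_rot: [-2.577, -1.797, 0.0]
ft_force: [0.7, 1.8, -1.6]
grip_width: 0.528
time: 32.58
position: [0.5775, 0.2612, 0.0473]
tool_rot: [-2.576, -1.797, 0.0]
ft_force: [0.6, 1.1, -2.9]
grip_width: 0.52
t 32.58 p [0.5775 0.2612 0.0473] yAng -20.19 tilt [-0.02  0.  ] F [ 0.64  1.14 -2.94] M [ 0.53  -0.126 -0.004] w 45.24 q7 -1.08
```

```bash
cd .;
python3 -m pendant '[[[0,0,1.5],[0.0004,0,0],0.2],[[0,0,0],[0,0,0],0.2]]' 30
python3 -m pendant '[[[0,0,0],[0,0,0],0.2]]' 30
python3 -c "
from h import *
st()"
```

```text
time: 32.83
position: [0.5775, 0.2613, 0.0472]
tool_rot: [-2.6, -1.763, 0.001]
ft_force: [0.2, 1.7, -3.3]
grip_width: 0.522
time: 32.95
position: [0.5775, 0.2613, 0.0472]
tool_rot: [-2.6, -1.764, 0.001]
ft_force: [-0.5, 1.6, -3.6]
grip_width: 0.523
t 32.95 p [0.5775 0.2613 0.0472] yAng -21.7 tilt [-0.04 -0.02] F [-0.47  1.56 -3.61] M [ 0.381 -0.052  0.084] w 45.51 q7 -1.1
```

```bash
cd .;
python3 -m pendant '[[[0,0,0],[0,0,0],0.2]]' 30
python3 -m pendant '[[[0,0,0],[0,0,0],0.2]]' 30
python3 -c "
from h import *
st()"
```

```text
time: 33.08
position: [0.5776, 0.2613, 0.0473]
tool_rot: [-2.6, -1.764, 0.001]
ft_force: [0.5, 0.9, -3.8]
grip_width: 0.527
time: 33.2
position: [0.5776, 0.2613, 0.0473]
tool_rot: [-2.6, -1.764, 0.001]
ft_force: [0.1, 1.9, -5.1]
grip_width: 0.524
t 33.2 p [0.5776 0.2613 0.0473] yAng -21.7 tilt [-0.03 -0.02] F [ 0.06  1.94 -5.14] M [0.429 0.055 0.05 ] w 45.56 q7 -1.1
```

```bash
cd .;
python3 -m pendant '[[[0,0,1.2],[0.0001,0,0],0.2],[[0,0,0],[0,0,0],0.2]]' 30
python3 -m pendant '[[[0,0,0],[0,0,0],0.2]]' 30
python3 -m pendant '[[[0,0,0],[0,0,0],0.2]]' 30
python3 -m pendant '[[[0,0,0],[0,0,0],0.2]]' 30
python3 -c "
from h import *
st()"
```

```text
time: 33.45
position: [0.5776, 0.2613, 0.0472]
tool_rot: [2.618, 1.736, -0.001]
ft_force: [-0.0, 1.3, -5.6]
grip_width: 0.528
time: 33.58
position: [0.5776, 0.2614, 0.0472]
tool_rot: [-2.618, -1.736, 0.001]
ft_force: [-0.3, 1.6, -5.0]
grip_width: 0.525
time: 33.7
position: [0.5776, 0.2614, 0.0472]
tool_rot: [-2.618, -1.736, 0.001]
ft_force: [-0.0, 0.9, -5.7]
grip_width: 0.524
time: 33.83
position: [0.5776, 0.2614, 0.0473]
tool_rot: [-2.618, -1.736, 0.001]
ft_force: [-0.6, 1.2, -6.0]
grip_width: 0.524
t 33.83 p [0.5776 0.2614 0.0473] yAng -22.89 tilt [-0.03 -0.02] F [-0.6   1.21 -5.99] M [0.311 0.112 0.027] w 45.55 q7 -1.12
```

```bash
cd .;
python3 -m pendant '[[[0,0,0],[0,0,0],0],[[0,0,0],[0,0,0],-0.3],[[0,0,0],[0,0,0],-0.6],[[0,0,0],[0,0,0],-0.6],[[0,0,0],[0,0,-0.02],-0.6],[[0,0,0],[0,0,-0.04],-0.6],[[0,0,0],[0,0,-0.04],-0.6]]' 30
python3 -m pendant '[[[0,0,0],[-0.05,0,0],-0.6],[[0,0,0],[-0.055,0,0],-0.6],[[0,0,0],[-0.055,0,0],-0.6],[[0,0,0],[-0.04,0,0],-0.6],[[0,0,0],[0,0,0],-0.6],[[0,0,0],[0,0,0],-0.6]]'
python3 - <<'E'
from h import *
from bench import eyes
st()
o=[]
for n,u,v in(("scene",347,170),("top",137,173)):
    d=eyes.get_image(n);np.savez(n+'5.npz',**d);r=32
    cv2.imwrite(f'pics/{n}5.png',d['color'][:,:,::-1])
    o.append(cv2.resize(d['color'][v-r:v+r,u-r:u+r,::-1],(390,390),interpolation=cv2.INTER_CUBIC))
cv2.imwrite('pics/done.png',np.hstack(o))
E
```

```text
time: 34.7
position: [0.578, 0.2618, 0.1501]
tool_rot: [2.618, 1.737, 0.002]
ft_force: [0.3, 0.5, 0.4]
grip_width: 0.797
time: 35.45
position: [0.5008, 0.0783, 0.1489]
tool_rot: [2.617, 1.737, 0.003]
ft_force: [-0.1, 0.6, -1.1]
grip_width: 0.797
t 35.45 p [0.5008 0.0783 0.1489] yAng -22.86 tilt [0.14 0.02] F [-0.12  0.61 -1.12] M [-0.01  -0.09  -0.028] w 69.36 q7 -0.67
```

View pics/done.png

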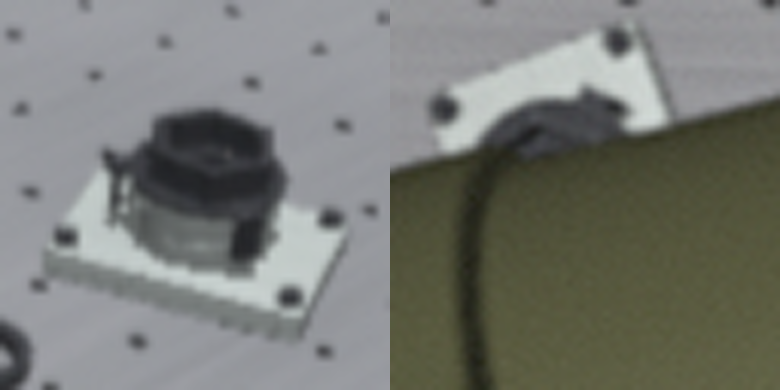

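View pics/scene5.png

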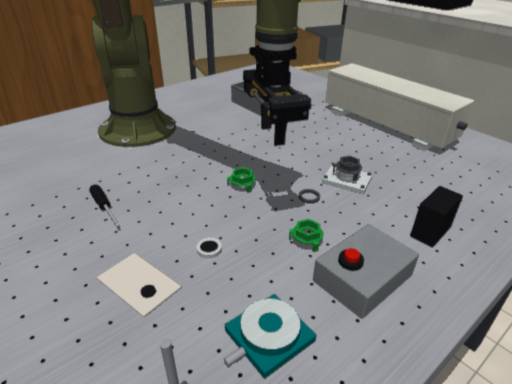

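The ring sits level on the cell at scene crop (210,180) with its legs turned under the ledges. The gripper is clear, and the small disc, spacer and mounted filter are where they were, so I'm handing in.

```bash
python3 -c "
from bench import order
print(order.close_job())"
```

```text
the job is handed in; nothing more can be done
None
```

The larger smoked-glass disc is seated in the filter cell, clamped under the dark metal ring. The job was handed in at about 35.5 s of the 72 s allowed.

**Disc:** I centred it in the gripper and lowered it into the bore. It brushed the bore wall at about 2 N, so I shifted about 1.5 mm and went on down. I let go after contact (3 N, fingertips at z = 36.5 mm), with no visible drop. A picture then showed it lying flat inside the rim.

**Ring:** I lowered it with its legs in the gaps until the feet touched the glass, pressing about 2.5 N. I then turned it clockwise about 45° (0.79 rad). I stopped at a downward reading of 5 to 6 N, which is about 4.9 N of pull once the ring's own weight is taken off. That implies roughly 10 N of clamping, but I could not measure the clamping directly.

**Checks that disagreed or were incomplete:**
- **Cell position:** the cell's x position came out 1 to 2 mm further out by touch than by camera; I used the touch value.
- **Uneven load:** during the clamping turn there was a side force of 1 to 2 N and a side moment that peaked at 0.5 N m and fell to about 0.3 N m, so the three pins may not have loaded quite evenly.
- **Last pictures:** the scene camera shows the ring level on the cell, the gripper clear and the other optics unmoved. In the last top picture the arm hid most of the cell.

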